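Stack a tiered jar on the kiln shelf

ROBOT

A 6-joint arm with a two-finger parallel gripper is mounted at the origin on the work surface. World frame = base frame: x ahead of the robot, y to its left, z up, the work surface at z = 0. Lengths are in mm, angles in rad, forces in N, time in s.
With the tool pointing down it reaches from about 350 to 975 mm from the base axis. Payload 7.1 kg.
Tool frame: the origin (TCP) lies midway between the tips of the shut fingers; the grasp point (between the pads) lies 19 mm behind it (ctrl.grip_depth is the distance from the TCP to the grasp point, in mm); z points along the fingers, y is the line along which they close (so a half turn about z gives the same grasp; the last joint's range is limited). The gripper opens to 88 mm and grips with 3 to 60 N. Pads are 20 mm wide; open, the fingers measure 115 mm over their backs; the gripper's body (75 mm by 178 mm) begins 61 mm behind the grasp point.
Start: joints at [-1.21, 0.423, 1.63, -0, 1.089, -0.019], TCP at [231.725, -580.438, 195.375] pointing down, gripper open.
Joint ranges: [-3, 3], [-0.9, 2.11], [0.09, 2.58], [-1.31, 4.45], [0.11, 2.69], [-2.54, 2.54]. Speed limits (rad/s): [2.39, 2.39, 3.01, 3.14, 3.14, 3.14].

INTERFACE

Orientations are given as a rotation vector (axis times angle).
In Python, from workcell import get_obs, vision, ctrl gives the robot as it stands.
- The arm moves only by the tool step_arm, never from a script. Its argument "plan" is a list of rows, each a list of 7 numbers: the opening, from -1 (shut) to 1 (fully open), then the shift along the tool's x, y, z as a fraction of full scale, then the turn, a rotation vector about the tool's x, y, z as a fraction of full scale. In form: [[fingers, dx, dy, dz, wx, wy, wz], ...]. A call has 1 to 20 rows; each row shifts and turns the commanded pose from where the row before left it, along the tool's axes as they then stand; what a row does not reach is not made up. Full scale, the value 1, is 50 mm for a shift and 0.12 rad for a turn. A row lasts 1/8 s, in which the tool goes at most 62.5 mm and 10.7 degrees, less where a joint would pass 70% of its speed; a pose out of reach is approached as far as the arm can. A call with a number of a shift or a turn outside -1 to 1 is refused whole. A call with a gripper value outside its range is refused whole. The fingers move at their own pace and stop on an object; the grip force is fixed at half the most. Time passes only in rows, so rows that do not move let the fingers close. It gives the time, the measured TCP pose, the force, the opening and the grip force at its end, in the units of the state.
- get_obs(): the state, without advancing time (a new reading comes with each control period).
- vision.get_image(name): name is "scene" or "top" or "wrist"; returns a dict with "pixels" (400x640x3 uint8, red, green, blue), "depth" (400x640 float32, mm along the optical axis (not along the pixel's ray), 0 where there is no reading), "fx", "fy", "cx", "cy" (pixels), "T" (4x4, takes a point from camera to world coordinates); the wrist camera has in their place "T_tool_cam" (4x4, takes a point from camera to tool coordinates, whose origin is the TCP and whose axes are the flange's). Camera axes: x right, y down, z forward; pixel columns grow to the right and rows downward; lengths in mm; the calibration is good to about 2 mm. A picture is of the moment at which its call begins: read the wrist's pose just before it.
- ctrl.close_job(): hands the job in; it is judged then, once.
The state is a dict: "t": time; "qpos": joint angles; "qvel": joint speeds; "joint_torque": joint torques, N m; "ee_pos": TCP position; "orientation": TCP orientation; "ft_force": force on the tool from outside, world axes, zero at the start; "moment": the same for the moment, N m; "width": finger opening in mm; "grasp_force": force on a finger pad.
Only numpy, scipy, OpenCV 4.12 (cv2) and the standard library are available. Lean on these libraries where they do the work, as an engineer would, in place of code of your own. Each camera call takes 0.05 s, during which the arm holds its last target. There are 200 camera calls.

TASK

Two of the three stacking jars already stand on the kiln shelf; put the third together there for firing. Stand its deep tier upright in the middle of the bare clay disc, then add the middle tier, the shallow tier and last the lid, one at a time in that order, each let go fully seated in the rim beneath before the next is added. The clay is brittle, so set each part down gently, without dropping it, and leave the two finished jars, the loop tool, the rib and the prop where they are.

Things in the scene. Friction and masses are not known exactly. Their poses are not given: they have to be found in the camera images.
- deep: Open-topped round tier of the jar, tallest and widest: dry buff clay, straight sides 68 mm across, 74 mm tall, three lines around it. Wall 7 mm, rim opening 54 mm, inner floor at 12 mm. Flat shoulder at 6 mm; below it a foot 58 mm across tapering to 54. 0.32 kg +-35%. Starts upright on the bench. Origin: centre of the foot's underside, z up.
- middle: Open-topped round tier of the jar, second tallest: dry buff clay, straight sides 64 mm across, 52 mm tall, two lines around it. Wall 7 mm, rim opening 50 mm, inner floor at 12 mm. Flat shoulder at 6 mm; below it a foot 50 mm across tapering to 46; seated in the deep tier its origin is 68 mm above that one's. 0.22 kg +-35%. Starts upright on the bench. Origin: centre of the foot's underside, z up.
- shallow: Open-topped round tier of the jar, lowest: dry buff clay, straight sides 60 mm across, 36 mm tall, one line around it. Wall 7 mm, rim opening 46 mm, inner floor at 12 mm. Flat shoulder at 6 mm; below it a foot 46 mm across tapering to 42; seated in the middle tier its origin is 46 mm above that one's. 0.15 kg +-35%. Starts upright on the bench. Origin: centre of the foot's underside, z up.
- lid: The jar's lid, same clay: disc 56 mm across (6 to 12 mm up) with a central knob, 38 mm tall in all; knob neck 15 mm thick at 17 to 20 mm, head 20 mm thick at 26 to 36 mm. Spigot below the disc 6 mm high, 42 mm across tapering to 38; seated in the shallow tier, origin 30 mm above that one's. 0.08 kg +-35%. Starts upright on the bench. Origin: centre of the spigot's underside, z up.
- bare_disc: The one empty of three red-brown fired-clay discs on the pale kiln shelf: 96 mm across, 8 mm thick, fixed. Origin: centre of its underside; x axis across the row of discs, y along it. Discs are 125 mm apart; the empty one may be at either end or in the middle. The shelf (150 x 400 mm, long way along the row) has its top 38 mm above the bench.
- jar_a: One of two finished jars, put together as the third must be, standing on its own disc on the kiln shelf: 68 mm across at the bottom, stepping in to 60 mm, 182 mm tall with the lid's knob, 0.75 kg, loose. Origin: centre of its underside. To be left alone.
- jar_b: The other finished jar, just like jar_a, on the remaining disc. To be left alone.
- loop_tool: Trimming tool lying on the bench among the parts: wooden handle 12 mm thick, brass ferrule and a 26 mm wide wire loop, 185 mm long in all, 12 mm high. Origin on the bench under the tool, 85 mm from the handle's end; x axis along the tool towards the loop. To be left alone.
- rib: Flat wooden throwing rib lying on the bench, 132 x 32 mm with round ends, 7 mm thick; x axis along it. Origin: centre of its underside. To be left alone.
- prop: Short square kiln prop, pale, 38 x 38 mm and 50 mm tall, standing on the bench off the shelf's right-hand end as the robot sees it. Origin: centre of its underside. To be left alone.
There are look-alikes about, which are no part of the job. What is shaped like the middle but blue or turquoise is not meant.

How it is judged:
By the outcome, as a careful person would: the job done as asked, in the order asked, and still so for the second after the job is handed in, with the robot touching nothing.
It also fails if it takes over 106 s, if anything falls off the work surface, if the arm or the gripper's body presses on something with over 40 N, if the wrist force passes 120 N, or if a joint passes its speed limit or range.

## Working session

There is one attempt and no reset: what is moved stays moved. The work goes in short steps, Python scripts to look and compute and a tool call to move; the robot and the scene stay as the last step left them, time stands still between calls to the robot, and variables do not carry over. Pictures are saved under pics/ and viewed, at most 14 in all, crops included, and the job is handed in when it is done.

Besides the shell and the picture viewer there is one more tool, called after "Call:" as name(argument=value, ...) on one line, values as JSON. step_arm: Moves the arm, as the interface text tells. Its arguments: {"type":"object","properties":{"plan":{"type":"array","items":{"type":"array","items":{"type":"number","minimum":-1,"maximum":1}}}},"required":["plan"]}

```bash
ls; mkdir -p pics; python3 - <<'E'
from workcell import get_obs, vision, ctrl
import cv2,numpy as np
o=get_obs();print(o)
for n in("scene","top"):
    im=vision.get_image(n);np.savez(f"{n}0.npz",**im)
    cv2.imwrite(f"pics/{n}0.png",im["pixels"][:,:,::-1]);print(n,im["T"],im["fx"],im["fy"],im["cx"],im["cy"],(im["depth"]>0).mean())
E
```

```text
pics
{'t': 0.0, 'qpos': array([-1.21000827e+00,  4.23859478e-01,  1.63066217e+00, -1.76935737e-05,
        1.08859947e+00, -1.89770027e-02]), 'qvel': array([ 3.14443890e-04, -1.20207082e-03,  7.43873495e-04,  1.47407619e-05,
        9.12050396e-04,  2.04147756e-03]), 'joint_torque': array([-1.48037168e-03, -5.44623899e+01, -2.73662657e+01,  6.41891523e-02,
        2.26791442e-02, -9.76007618e-05]), 'ee_pos': array([ 231.51429741, -579.9084325 ,  194.60102485]), 'orientation': array([-3.08364800e+00, -5.92684189e-01,  4.32382043e-04]), 'ft_force': array([-0.57348868,  0.02381398, -0.53817489]), 'moment': array([-0.00316016, -0.00532347, -0.00306081]), 'grasp_force': 0.0, 'width': 87.69386643959876}
scene [[-1.46588330e-01  8.12573609e-01 -5.64124092e-01  1.24242359e+03]
 [ 9.89162653e-01  1.25202948e-01 -7.66907314e-02  6.28039981e+01]
 [ 8.31313518e-03 -5.69252449e-01 -8.22120758e-01  1.15008179e+03]
 [ 0.00000000e+00  0.00000000e+00  0.00000000e+00  1.00000000e+00]] 491.1303826944981 491.1303826944981 323.7186540026976 200.92993172029918 0.99615234375
top [[ 5.93561200e-03 -9.87953436e-01  1.54637566e-01  3.08723837e+02]
 [-9.99767417e-01 -2.65664786e-03  2.14022192e-02 -5.60893204e+01]
 [-2.07335784e-02 -1.54728635e-01 -9.87739423e-01  1.09640533e+03]
 [ 0.00000000e+00  0.00000000e+00  0.00000000e+00  1.00000000e+00]] 465.05907849673184 465.05907849673184 328.86418934818613 200.66593524779466 0.99603515625
```

View pics/top0.png

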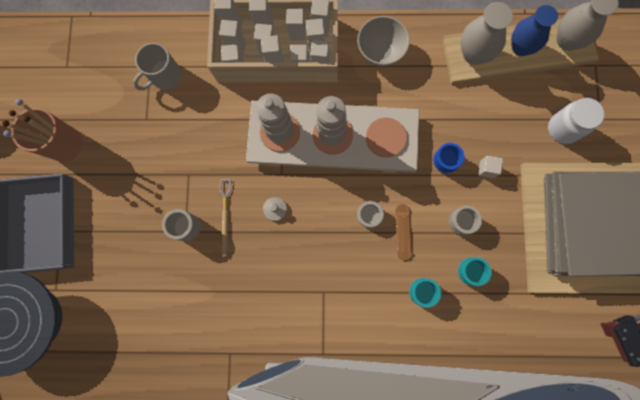

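View pics/scene0.png

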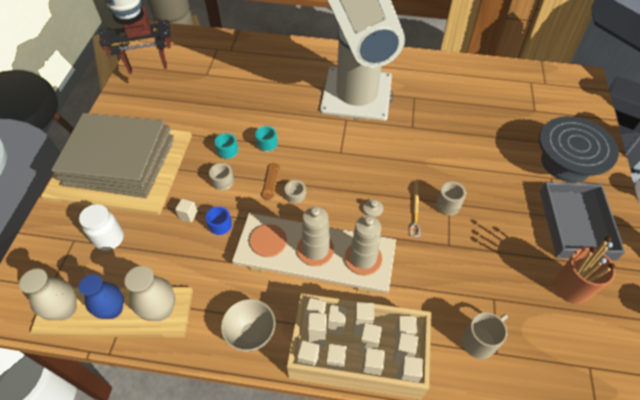

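The top view shows the bare disc at (387,137) with jars at (275,115) and (332,120). Deep is at (181,226), the lid at (275,209), shallow at (371,214), middle at (466,220), the loop tool at (226,215) and the rib at (404,232). The blue and turquoise cups are decoys. The scene view agrees.

```bash
cat > h.py <<'E'
import numpy as np,cv2
from scipy.optimize import least_squares
def cloud(im,T=None):
    T=im["T"] if T is None else T
    d=im["depth"];v,u=np.mgrid[:d.shape[0],:d.shape[1]]
    P=np.stack([(u-im["cx"])/im["fx"]*d,(v-im["cy"])/im["fy"]*d,d],-1)
    W=P@T[:3,:3].T+T[:3,3]; W[d<=0]=np.nan
    return W
def circ(xy,r=None):
    c0=(xy.max(0)+xy.min(0))/2
    if r: f=lambda p:np.hypot(*(xy-p[:2]).T)-r
    else: f=lambda p:np.hypot(*(xy-p[:2]).T)-p[2]
    return least_squares(f,list(c0)+([] if r else [30.]),loss='soft_l1').x
E
python3 - <<'E'
from h import *
t=np.load("top0.npz");s=np.load("scene0.npz")
W=cloud(t);S=cloud(s)
seeds=dict(deep=(181,226,74),middle=(466,220,52),shallow=(371,214,36),lid=(275,209,38),disc=(387,137,46),jarA=(275,115,182),jarB=(332,120,182),prop=(491,167,50),loop=(226,215,6),rib=(404,232,7))
def ray(im,u,v,z):
    d=im["T"][:3,:3]@[(u-im["cx"])/im["fx"],(v-im["cy"])/im["fy"],1];p=im["T"][:3,3];return p+d*(z-p[2])/d[2]
for n,(u,v,h) in seeds.items():
    c=ray(t,u,v,h)[:2]
    for nm,X in(("top",W),("scene",S)):
        m=(np.hypot(X[...,0]-c[0],X[...,1]-c[1])<(60 if n!='lid' else 45))
        P=X[m]
        q=P[np.abs(P[:,2]-h)<5]
        if len(q)<8: print(n,nm,c,len(q));continue
        print(n,nm,c.round(),len(q),"zmed",np.median(q[:,2]).round(1),"mid",((q.max(0)+q.min(0))/2).round(1)[:2],"ext",np.ptp(q,0)[:2].round(0),circ(q[:,:2]).round(1))
E
```

```text
deep top [411. 294.] 288 zmed 73.1 mid [416.8 305.2] ext [65. 68.] [416.1 304.7  30.5]
deep scene [411. 294.] 177 zmed 72.7 mid [416.4 303.7] ext [70. 66.] [418.2 303.1  30.5]
middle top [ 429. -342.] 258 zmed 51.3 mid [ 431.6 -343.6] ext [63. 64.] [ 431.7 -343.1   28.4]
middle scene [ 429. -342.] 159 zmed 51.3 mid [ 435.  -345.1] ext [69. 64.] [ 433.3 -344.8   28.6]
shallow top [ 444. -130.] 223 zmed 34.9 mid [ 445.4 -126.7] ext [59. 58.] [ 445.3 -126.8   26.5]
shallow scene [ 444. -130.] 149 zmed 35.3 mid [ 445.4 -128.8] ext [62. 59.] [ 447.  -128.8   26.7]
lid top [455.  91.] 56 zmed 37.5 mid [459.8  96.9] ext [19. 17.] [459.5  96.8   6.9]
lid scene [455.  91.] 36 zmed 36.6 mid [459.5  93.8] ext [21. 17.] [461.6  94.2   6.6]
disc top [ 624. -168.] 1289 zmed 45.3 mid [ 622.6 -170.7] ext [111. 112.] [ 624.8 -164.8   34.3]
disc scene [ 624. -168.] 964 zmed 45.9 mid [ 623.5 -167.5] ext [112. 115.] [ 626.5 -166.3   35. ]
jarA top [630.  75.] 51 zmed 182.0 mid [629.1  81.9] ext [35. 54.] [641.8  84.6  29.9]
jarA scene [630.  75.] 55 zmed 181.9 mid [658.7  82.4] ext [27. 58.] [641.6  82.9  29.5]
jarB top [619. -42.] 43 zmed 181.5 mid [620.7 -38.6] ext [31. 59.] [635.7 -38.4  29.7]
jarB scene [619. -42.] 57 zmed 181.9 mid [653. -38.] ext [28. 55.] [635.8 -39.9  29.5]
prop top [ 551. -404.] 273 zmed 49.3 mid [ 557.7 -407.3] ext [41. 41.] [ 557.3 -407.8   15.2]
prop scene [ 551. -404.] 180 zmed 49.9 mid [ 558.6 -410.2] ext [41. 42.] [ 560.  -409.4   15.8]
loop top [444. 212.] 544 zmed 2.4 mid [444. 211.] ext [118. 117.] [443.7 214.6  40.7]
loop scene [444. 212.] 383 zmed 2.7 mid [444.1 211.7] ext [118. 117.] [446.6 207.   40.3]
rib top [ 406. -209.] 817 zmed 5.6 mid [ 406.2 -207.1] ext [118. 113.] [ 404.6 -231.2   41.6]
rib scene [ 406. -209.] 485 zmed 5.9 mid [ 405.8 -211.4] ext [118. 111.] [ 405.8 -225.5   38.2]
```

```bash
python3 - <<'E'
from h import *
for n in("top","scene"):
    im=np.load(n+"0.npz");W=cloud(im);hsv=cv2.cvtColor(im["pixels"],cv2.COLOR_RGB2HSV)
    m=(np.hypot(W[...,0]-625,W[...,1]+166)<75)&(np.abs(W[...,2]-46)<9)
    r=m&(hsv[...,1]>90)&((hsv[...,0]<14)|(hsv[...,0]>170))
    r=cv2.morphologyEx(r.astype(np.uint8),cv2.MORPH_OPEN,np.ones((3,3)))
    c,_=cv2.findContours(r,0,1);c=max(c,key=cv2.contourArea)[:,0]
    T=im["T"];d=np.stack([(c[:,0]-im["cx"])/im["fx"],(c[:,1]-im["cy"])/im["fy"],np.ones(len(c))],-1)@T[:3,:3].T
    p=T[:3,3]+d*((46-T[2,3])/d[:,2])[:,None]
    print(n,len(c),circ(p[:,:2]).round(1),circ(p[:,:2],47.).round(1))
    k=(W[...,2]>174)&(W[...,0]>560)&(W[...,0]<700)&(abs(W[...,1])<140)
    P=W[k];print([ (P[s].mean(0).round(1),P[s][:,2].max().round(),s.sum()) for s in (P[:,1]>20,P[:,1]<=20)])
    k=(W[...,2]>205)&(W[...,0]>560)&(W[...,0]<720)&(abs(W[...,1])<140);P=W[k];print([ (P[s].mean(0).round(1),s.sum()) for s in (P[:,1]>20,P[:,1]<=20)])
E
```

```text
top 114 [ 624.  -165.1   45.9] [ 624.  -165.1]
[(array([635.2,  82. , 202.7]), np.float64(230.0), np.int64(740)), (array([629.5, -38.6, 202.9]), np.float64(230.0), np.int64(744))]
[(array([638.8,  83.4, 218.5]), np.int64(152)), (array([633.2, -39.4, 217.7]), np.int64(161))]
scene 104 [ 628.1 -166.2   46.9] [ 628.1 -166.2]
[(array([651. ,  82.7, 201.4]), np.float64(231.0), np.int64(584)), (array([645.3, -38.4, 201.4]), np.float64(231.0), np.int64(571))]
[(array([645.4,  81.7, 216.1]), np.int64(139)), (array([640.7, -39.5, 215.9]), np.int64(138))]
```

Call:
step_arm(plan=[[1, 0, 0, -1, 0, 0, -1], [1, 0, 0, 0, 0, 0, -1], [1, 0, 0, 0, 0, 0, -1], [1, 0, 0, 0, 0, 0, -1], [1, 0, 0, 0, 0, 0, -1], [1, 0, 0, 0, 0, 0, -1], [1, 0, 0, 0, 0, 0, -1], [1, 0, 0, 0, 0, 0, -1], [1, 0, 0, 0, 0, 0, -1], [1, 0, 0, 0, 0, 0, -0.92]])

```text
t: 1.35
ee_pos: [231.6, -580.1, 244.9]
orientation: [-2.217, -2.224, -0.001]
ft_force: [0.1, 1.3, 0.9]
width: 88.0
grasp_force: 0.0
```

Call:
step_arm(plan=[[1, 1, 0.95, 0, 0, 0, 0], [1, 1, 0.95, 0, 0, 0, 0], [1, 1, 0.95, 0, 0, 0, 0], [1, 1, 0.95, 0, 0, 0, 0], [1, 1, 0, 0, 0, 0, 0], [1, 1, 0, 0, 0, 0, 0], [1, 1, 0, 0, 0, 0, 0], [1, 1, 0, 0, 0, 0, 0], [1, 1, 0, 0, 0, 0, 0], [1, 1, 0, 0, 0, 0, 0], [1, 1, 0, 0, 0, 0, 0], [1, 1, 0, 0, 0, 0, 0], [1, 1, 0, 0, 0, 0, 0], [1, 1, 0, 0, 0, 0, 0], [1, 1, 0, 0, 0, 0, 0], [1, 1, 0, 0, 0, 0, 0], [1, 1, 0, 0, 0, 0, 0], [1, 0.66, 0, 0.6, 0, 0, 0], [1, 0, 0, 0.6, 0, 0, 0], [1, 0, 0, 0, 0, 0, 0]])

```text
t: 3.85
ee_pos: [402.6, 282.9, 183.3]
orientation: [-2.22, -2.221, 0.008]
ft_force: [0.2, 0.8, 0.5]
width: 88.0
grasp_force: 0.0
```

```bash
cat >> h.py <<'E'
from scipy.spatial.transform import Rotation as Ro
def wrist(name):
    from workcell import get_obs,vision
    o=get_obs();im=vision.get_image("wrist")
    E=np.eye(4);E[:3,:3]=Ro.from_rotvec(o["orientation"]).as_matrix();E[:3,3]=o["ee_pos"]
    im["T"]=E@im["T_tool_cam"];np.savez(name+".npz",**im)
    cv2.imwrite("pics/"+name+".png",im["pixels"][:,:,::-1])
    return o,im
def rim(im,h,c,R,rin,ho=6):
    """points near height h, within R of c: annulus fit (outer radius, midpoint of in/out edges)"""
    W=cloud(im);P=W[(np.hypot(W[...,0]-c[0],W[...,1]-c[1])<R+12)&(abs(W[...,2]-h)<ho)]
    if len(P)<10: return None,len(P)
    z=np.median(P[:,2]);c=circ(P[:,:2],(R+rin)/2)
    return c.round(1),circ(P[:,:2]).round(1),((P.max(0)+P.min(0))/2).round(1),np.ptp(P,0).round(0),z.round(1),len(P)
E
python3 - <<'E'
from h import *
o,im=wrist("w1");print(o["ee_pos"],o["orientation"],im["T_tool_cam"].round(3),im["fx"])
print(rim(im,74,(417,304),34,27))
E
```

```text
[402.5781446  282.92055343 183.30492423] [-2.22038407 -2.22103732  0.0083856 ] [[ 1.00000e-03 -9.65000e-01 -2.61000e-01  7.20340e+01]
 [ 1.00000e+00  1.00000e-03  1.00000e-03 -8.00000e-02]
 [-1.00000e-03 -2.61000e-01  9.65000e-01 -1.89656e+02]
 [ 0.00000e+00  0.00000e+00  0.00000e+00  1.00000e+00]] 279.1366415988765
(array([415.4, 306.7]), array([415.4, 306.7,  30.1]), array([415.4, 306.5,  72.2]), array([67., 67.,  8.]), np.float64(74.1), 1189)
```

View pics/w1.png

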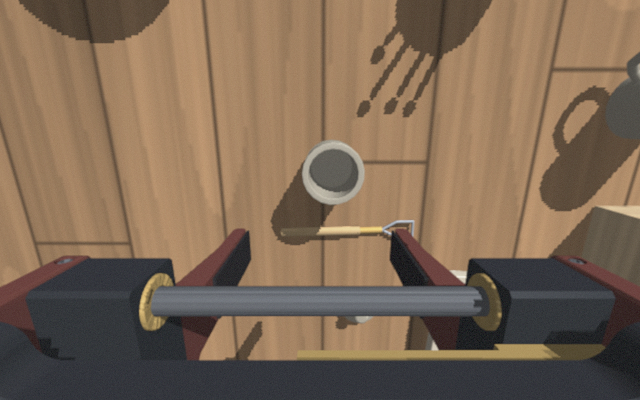

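The wrist view shows deep at (333,172) between the finger directions, with the loop tool below it at (345,231). The rim fit is clean: (415.4, 306.7).

Call:
step_arm(plan=[[1, 0.48, 0.26, 0.6, 0, 0, 0], [1, 0, 0, 0.6, 0, 0, 0], [1, 0, 0, 0, 0, 0, 0], [1, 0, 0, 0, 0, 0, 0]])

```text
t: 4.4
ee_pos: [418.3, 307.9, 127.0]
orientation: [2.223, 2.22, 0.003]
ft_force: [0.6, 0.5, -0.0]
width: 88.0
grasp_force: 0.0
```

```bash
python3 - <<'E'
from h import *
o,im=wrist("w2");print(o["ee_pos"].round(1),o["orientation"].round(4),Ro.from_rotvec(o["orientation"]).as_matrix().round(4))
print(rim(im,74,(417,304),34,27))
E
```

```text
[418.3 307.9 127. ] [2.2227 2.2198 0.0031] [[ 0.0013  1.      0.0016]
 [ 1.     -0.0013  0.0012]
 [ 0.0012  0.0016 -1.    ]]
(array([415.6, 307.1]), array([415.6, 307.1,  30.1]), array([415.4, 306.6,  72.3]), array([67., 67.,  9.]), np.float64(74.1), 1725)
```

Call:
step_arm(plan=[[1, -0.02, -0.054, 0.4, 0, 0, 0], [1, 0, 0, 0.5, 0, 0, 0], [1, 0, 0, 0.5, 0, 0, 0], [1, 0, 0, 0.3, 0, 0, 0], [1, 0, 0, 0.2, 0, 0, 0], [1, 0, 0, 0, 0, 0, 0], [0.5, 0, 0, 0, 0, 0, 0], [0.2, 0, 0, 0, 0, 0, 0], [-1, 0, 0, 0, 0, 0, 0], [-1, 0, 0, 0, 0, 0, 0], [-1, 0, 0, 0, 0, 0, 0], [-1, 0, 0, 0, 0, 0, 0]])

```text
t: 5.95
ee_pos: [415.4, 307.1, 30.9]
orientation: [2.222, 2.221, 0.002]
ft_force: [1.5, -2.0, 6.5]
width: 67.1
grasp_force: 30.0
```

Call:
step_arm(plan=[[-1, 0, 0, -0.2, 0, 0, 0], [-1, 0, 0, -0.6, 0, 0, 0], [-1, 0, 0, -0.8, 0, 0, 0], [-1, -0.4, 0, -0.8, 0, 0, 0], [-1, -0.8, 0, -0.6, 0, 0, 0], [-1, -0.8, 0, 0, 0, 0, 0], [-1, -0.8, 0, 0, 0, 0, 0], [-1, -0.8, 0, 0, 0, 0, 0], [-1, -0.8, 0, 0, 0, 0, 0], [-1, -0.8, 0, 0, 0, 0, 0], [-1, -0.8, 0, 0, 0, 0, 0], [-1, -0.8, 0, 0, 0, 0, 0], [-1, -0.8, 0, 0, 0, 0, 0], [-1, -0.8, 0, 0, 0, 0, 0], [-1, -0.8, 0.6, 0, 0, 0, 0], [-1, -0.8, 0.8, 0, 0, 0, 0], [-1, -0.8, 0.8, 0, 0, 0, 0], [-1, -0.4, 0.8, 0, 0, 0, 0], [-1, 0, 0.7, 0, 0, 0, 0], [-1, 0, 0, 0, 0, 0, 0]])

```text
t: 8.45
ee_pos: [600.5, -253.1, 179.5]
orientation: [-2.221, -2.22, 0.0]
ft_force: [-0.1, 0.3, -3.6]
width: 67.4
grasp_force: 30.0
```

```bash
cat >> h.py <<'E'
def disc(im,c=(626,-165.5)):
    W=cloud(im);hsv=cv2.cvtColor(im["pixels"],cv2.COLOR_RGB2HSV)
    r=(np.hypot(W[...,0]-c[0],W[...,1]-c[1])<75)&(np.abs(W[...,2]-46)<12)&(hsv[...,1]>90)&((hsv[...,0]<14)|(hsv[...,0]>170))
    r=cv2.morphologyEx(r.astype(np.uint8),cv2.MORPH_OPEN,np.ones((3,3)))
    c,_=cv2.findContours(r,0,1);c=max(c,key=cv2.contourArea)[:,0]
    T=im["T"];d=np.stack([(c[:,0]-im["cx"])/im["fx"],(c[:,1]-im["cy"])/im["fy"],np.ones(len(c))],-1)@T[:3,:3].T
    p=T[:3,3]+d*((46-T[2,3])/d[:,2])[:,None]
    return len(c),circ(p[:,:2]).round(1),np.median(W[r>0][:,2]).round(1)
E
python3 - <<'E'
from h import *
o,im=wrist("w3");print(o["ee_pos"].round(1),o["orientation"].round(4))
print(disc(im))
E
```

```text
[ 600.5 -253.1  179.5] [-2.2207e+00 -2.2205e+00  1.0000e-04]
(249, array([ 629.2, -167.2,   42.9]), np.float64(46.2))
```

View pics/w3.png

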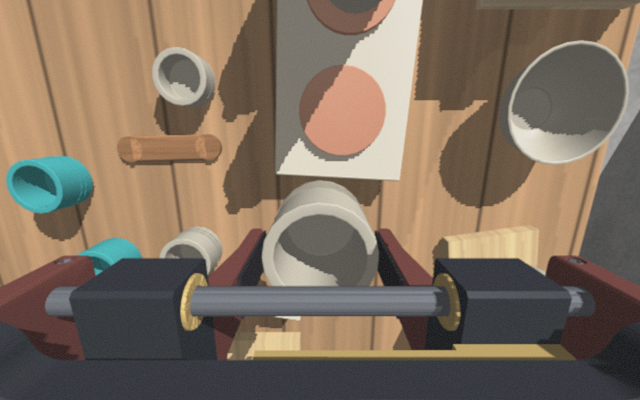

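Disc at (343,110) is fully visible above the held deep tier. Its left part is in shadow, so I'll mask by height and hue instead of saturation.

```bash
python3 - <<'E'
from h import *
im=np.load("w3.npz");W=cloud(im);p=im["pixels"].astype(float)
near=(np.hypot(W[...,0]-626,W[...,1]+166)<70)&(abs(W[...,2]-44)<12)
for k in (1.3,1.5,1.7):
    r=cv2.morphologyEx((near&(p[...,0]/(p[...,2]+1)>k)).astype(np.uint8),cv2.MORPH_OPEN,np.ones((3,3)))
    c,_=cv2.findContours(r,0,1);c=max(c,key=cv2.contourArea)[:,0]
    T=im["T"];d=np.stack([(c[:,0]-im["cx"])/im["fx"],(c[:,1]-im["cy"])/im["fy"],np.ones(len(c))],-1)@T[:3,:3].T
    q=T[:3,3]+d*((46-T[2,3])/d[:,2])[:,None];print(k,circ(q[:,:2]).round(1),np.ptp(q,0).round(1),((q.max(0)+q.min(0))/2).round(1),cv2.boundingRect(c))
P=W[near&(W[...,2]>42.5)];print("z",len(P),circ(P[:,:2],32.).round(1),((P.max(0)+P.min(0))/2).round(1),np.ptp(P,0).round(1))
E
```

```text
1.3 [ 624.9 -164.4   47.1] [94.  94.3  0. ] [ 625.3 -164.5   46. ] (300, 65, 86, 91)
1.5 [ 628.4 -166.9   43.5] [90.8 92.2  0. ] [ 625.9 -164.4   46. ] (302, 66, 83, 89)Traceback (most recent call last):
  File "<stdin>", line 6, in <module>
ValueError: max() iterable argument is empty
```

Call:
step_arm(plan=[[-1, 0.5, 0.16, 0, 0, 0, 0], [-1, 0.8, 0.16, 0, 0, 0, 0], [-1, 0.474, 0.174, 0.2, 0, 0, 0], [-1, 0, 0, 0.6, 0, 0, 0], [-1, 0, 0, 0.6, 0, 0, 0], [-1, 0, 0, 0.3, 0, 0, 0], [-1, 0, 0, 0.2, 0, 0, 0], [-1, 0, 0, 0, 0, 0, 0], [-1, 0, 0, 0, 0, 0, 0]])

```text
t: 9.62
ee_pos: [624.8, -165.0, 86.4]
orientation: [2.221, 2.22, 0.001]
ft_force: [-0.7, 0.3, -4.4]
width: 67.4
grasp_force: 30.0
```

Call:
step_arm(plan=[[-1, 0.012, 0.008, 0.08, 0, 0, 0], [-1, 0, 0, 0.06, 0, 0, 0], [-1, 0, 0, 0.02, 0, 0, 0], [-1, 0, 0, 0.02, 0, 0, 0], [-1, 0, 0, 0, 0, 0, 0]])

```text
t: 10.25
ee_pos: [624.5, -164.1, 76.9]
orientation: [-2.222, -2.221, 0.0]
ft_force: [-2.2, 1.1, 4.0]
width: 67.1
grasp_force: 30.0
```

Call:
step_arm(plan=[[-1, 0, 0, 0.008, 0, 0, 0], [0, 0, 0, 0, 0, 0, 0], [0.7, 0, 0, 0, 0, 0, 0], [1, 0, 0, 0, 0, 0, 0], [1, 0, 0, 0, 0, 0, 0], [1, 0, 0, 0, 0, 0, 0], [1, 0, 0, -0.3, 0, 0, 0], [1, 0, 0, -0.8, 0, 0, 0], [1, 0, 0, -0.8, 0, 0, 0], [1, -0.5, 0, -0.6, 0, 0, 0], [1, -0.5, 0, 0, 0, 0, 0], [1, 0, 0, 0, 0, 0, 0], [1, 0, 0, 0, 0, 0, 0]])

```text
t: 11.88
ee_pos: [623.5, -213.8, 199.4]
orientation: [-2.221, -2.218, 0.001]
ft_force: [0.7, -0.2, -0.8]
width: 87.8
grasp_force: 0.0
```

```bash
python3 - <<'E'
from h import *
o,im=wrist("w4");print(o["ee_pos"].round(1),o["orientation"].round(4))
print(rim(im,120,(625,-164),34,27))
E
```

```text
[ 623.5 -213.8  199.4] [-2.2211e+00 -2.2180e+00  1.4000e-03]
(array([ 624.4, -164.8]), array([ 624.4, -164.7,   30.1]), array([ 624.4, -165.1,  118.2]), array([67., 67.,  8.]), np.float64(120.1), 1544)
```

Call:
step_arm(plan=[[1, -0.4, -0.5, 0, 0, 0, 0], [1, -0.7, -0.8, 0, 0, 0, 0], [1, -0.7, -0.8, 0, 0, 0, 0], [1, -0.7, -0.8, 0.2, 0, 0, 0], [1, -0.62, -0.6, 0.5, 0, 0, 0], [1, 0, -0.32, 0.5, 0, 0, 0], [1, 0, 0, 0, 0, 0, 0], [1, 0, 0, 0, 0, 0, 0], [1, 0, 0, 0, 0, 0, 0]])

```text
t: 13.05
ee_pos: [435.0, -370.1, 142.0]
orientation: [2.219, 2.221, 0.0]
ft_force: [-0.4, -0.6, 0.5]
width: 87.9
grasp_force: 0.0
```

```bash
python3 - <<'E'
from h import *
o,im=wrist("w5");print(o["ee_pos"].round(1),o["orientation"].round(4))
print(rim(im,52,(432,-344),32,25))
E
```

```text
[ 435.  -370.1  142. ] [2.2193e+00 2.2208e+00 4.0000e-04]
(array([ 431.3, -342.9]), array([ 431.3, -342.8,   28.1]), array([ 431.3, -343.6,   50.1]), array([63., 63.,  8.]), np.float64(52.1), 1261)
```

View pics/w5.png

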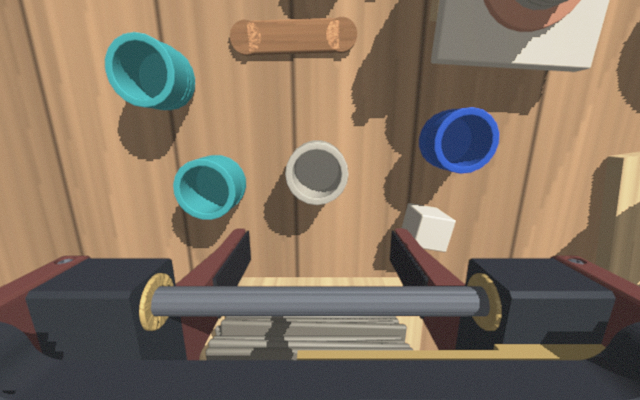

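Middle is at (317,172), with a turquoise cup close by at (210,187) on the left and the prop at (430,228). I'll check the finger clearance.

```bash
python3 - <<'E'
from h import *
im=np.load("w5.npz");W=cloud(im);h=cv2.cvtColor(im["pixels"],cv2.COLOR_RGB2HSV)
for lo,hi in((78,100),(108,130)):
    P=W[(h[...,0]>lo)&(h[...,0]<hi)&(h[...,1]>120)&(W[...,2]>48)&(W[...,2]<58)]
    for s in (P[:,1]<-310,P[:,1]>=-310):
        if s.sum()>30: print(lo,circ(P[s][:,:2],28.5).round(1),np.ptp(P[s],0).round())
P=W[(abs(W[...,2]-50)<4)&(np.hypot(W[...,0]-558,W[...,1]+408)<50)];print("prop",P.mean(0).round(1))
E
```

```text
78 [ 317.2 -359.5] [62. 62.  6.]
78 [ 270.4 -248.1] [63. 62.  7.]
108 [ 577.  -310.1] [63. 31.  6.]
108 [ 576.9 -310.9] [64. 31.  6.]
prop [ 557.5 -406.3   50.1]
```

Call:
step_arm(plan=[[1, 0.3, -0.04, 0, 0, 0, 0], [1, 0.244, -0.034, 0.4, 0, 0, 0], [1, 0, 0, 0.6, 0, 0, 0], [1, 0, 0, 0.6, 0, 0, 0], [1, 0, 0, 0.5, 0, 0, 0], [1, 0, 0, 0.3, 0, 0, 0], [1, 0, 0, 0.12, 0, 0, 0], [1, 0, 0, 0, 0, 0, 0], [1, 0, 0, 0, 0, 0, 0]])

```text
t: 14.22
ee_pos: [430.3, -343.2, 15.8]
orientation: [2.221, 2.22, 0.0]
ft_force: [0.9, 0.3, -0.2]
width: 87.8
grasp_force: 0.0
```

Call:
step_arm(plan=[[1, 0.006, 0.02, 0, 0, 0, 0], [0.4, 0, 0, 0, 0, 0, 0], [0.1, 0, 0, 0, 0, 0, 0], [-1, 0, 0, 0, 0, 0, 0], [-1, 0, 0, 0, 0, 0, 0], [-1, 0, 0, 0, 0, 0, 0], [-1, 0, 0, 0, 0, 0, 0]])

```text
t: 15.1
ee_pos: [430.9, -342.6, 15.1]
orientation: [2.222, 2.22, 0.0]
ft_force: [0.3, 0.2, 2.3]
width: 61.9
grasp_force: 30.0
```

Call:
step_arm(plan=[[-1, 0, 0, -0.2, 0, 0, 0], [-1, 0, 0, -0.6, 0, 0, 0], [-1, 0, 0, -0.8, 0, 0, 0], [-1, 0, 0, -0.8, 0, 0, 0], [-1, 0.3, 0.3, -0.6, 0, 0, 0], [-1, 0.6, 0.7, -0.3, 0, 0, 0], [-1, 0.7, 0.75, 0, 0, 0, 0], [-1, 0.7, 0.75, 0, 0, 0, 0], [-1, 0.7, 0.75, 0, 0, 0, 0], [-1, 0.4, 0.4, 0, 0, 0, 0], [-1, 0.16, 0.22, 0, 0, 0, 0], [-1, 0, 0, 0, 0, 0, 0], [-1, 0, 0, 0, 0, 0, 0], [-1, 0, 0, 0, 0, 0, 0]])

```text
t: 16.85
ee_pos: [623.6, -165.5, 180.1]
orientation: [-2.223, -2.219, 0.0]
ft_force: [0.2, -0.0, -2.6]
width: 62.0
grasp_force: 30.0
```

Call:
step_arm(plan=[[-1, 0.02, 0.016, 0.3, 0, 0, 0], [-1, 0, 0, 0.4, 0, 0, 0], [-1, 0, 0, 0.1, 0, 0, 0], [-1, 0, 0, 0, 0, 0, 0], [-1, 0, 0, 0, 0, 0, 0]])

```text
t: 17.48
ee_pos: [625.6, -163.7, 140.3]
orientation: [2.222, 2.221, 0.0]
ft_force: [0.3, 0.7, -2.2]
width: 62.2
grasp_force: 30.0
```

Call:
step_arm(plan=[[-1, -0.012, -0.016, 0.06, 0, 0, 0], [-1, 0, 0, 0.04, 0, 0, 0], [-1, 0, 0, 0.04, 0, 0, 0], [-1, 0, 0, 0.03, 0, 0, 0], [-1, 0, 0, 0, 0, 0, 0]])

```text
t: 18.1
ee_pos: [624.3, -164.2, 131.3]
orientation: [-2.222, -2.221, 0.0]
ft_force: [0.4, 0.1, -1.8]
width: 62.1
grasp_force: 30.0
```

Inside the rim without contact; about 2 mm left.

Call:
step_arm(plan=[[-1, 0, 0, 0.02, 0, 0, 0], [-1, 0, 0, 0.02, 0, 0, 0], [-1, 0, 0, 0.01, 0, 0, 0], [-1, 0, 0, 0, 0, 0, 0]])

```text
t: 18.6
ee_pos: [624.4, -164.2, 129.1]
orientation: [2.222, 2.221, 0.0]
ft_force: [0.4, 0.0, 0.1]
width: 61.8
grasp_force: 30.0
```

Call:
step_arm(plan=[[-1, 0, 0, 0.01, 0, 0, 0], [-1, 0, 0, 0.01, 0, 0, 0], [-1, 0, 0, 0, 0, 0, 0]])

```text
t: 18.98
ee_pos: [624.4, -164.3, 129.0]
orientation: [2.222, 2.221, 0.0]
ft_force: [-2.4, 1.3, 8.3]
width: 62.4
grasp_force: 30.0
```

Call:
step_arm(plan=[[0, 0, 0, -0.005, 0, 0, 0], [0.7, 0, 0, 0, 0, 0, 0], [1, 0, 0, 0, 0, 0, 0], [1, 0, 0, 0, 0, 0, 0], [1, 0, 0, 0, 0, 0, 0], [1, 0, 0, -0.3, 0, 0, 0], [1, 0, 0, -0.8, 0, 0, 0], [1, 0, 0, -0.8, 0, 0, 0], [1, -0.5, 0, -0.5, 0, 0, 0], [1, -0.5, 0, 0, 0, 0, 0], [1, 0, 0, 0, 0, 0, 0], [1, 0, 0, 0, 0, 0, 0]])

```text
t: 20.48
ee_pos: [623.4, -214.0, 246.6]
orientation: [-2.221, -2.218, 0.001]
ft_force: [0.4, -0.5, 0.2]
width: 87.7
grasp_force: 0.0
```

```bash
python3 - <<'E'
from h import *
o,im=wrist("w6");print(o["ee_pos"].round(1),o["orientation"].round(4))
print(rim(im,166,(625,-164),32,25))
E
```

```text
[ 623.4 -214.   246.6] [-2.2211e+00 -2.2181e+00  1.3000e-03]
(array([ 624.1, -164.8]), array([ 624.1, -164.7,   28.1]), array([ 624. , -164.7,  164.3]), array([62., 62.,  8.]), np.float64(166.1), 1422)
```

Call:
step_arm(plan=[[1, 0, -0.5, 0, 0, 0, 0], [1, 0.2, -0.8, 0, 0, 0, 0], [1, 0.3, -0.8, 0, 0, 0, 0], [1, 0.3, -0.8, 0.4, 0, 0, 0], [1, 0.28, -0.5, 0.8, 0, 0, 0], [1, 0.1, -0.15, 0.8, 0, 0, 0], [1, 0, 0, 0.33, 0, 0, 0], [1, 0, 0, 0, 0, 0, 0], [1, 0, 0, 0, 0, 0, 0], [1, 0, 0, 0, 0, 0, 0]])

```text
t: 21.78
ee_pos: [447.6, -155.3, 132.5]
orientation: [2.221, 2.22, 0.001]
ft_force: [0.5, -1.5, 0.6]
width: 87.8
grasp_force: 0.0
```

```bash
python3 - <<'E'
from h import *
o,im=wrist("w7");print(o["ee_pos"].round(1),o["orientation"].round(4))
print(rim(im,36,(446,-127.5),30,23))
E
```

```text
[ 447.6 -155.3  132.5] [2.2209e+00 2.2199e+00 1.1000e-03]
(array([ 444.8, -126.1]), array([ 444.8, -126.1,   26.2]), array([ 444.5, -126.3,   34.2]), array([59., 59.,  8.]), np.float64(36.0), 1132)
```

Call:
step_arm(plan=[[1, 0.3, -0.03, 0, 0, 0, 0], [1, 0.282, -0.026, 0.4, 0, 0, 0], [1, 0, 0, 0.6, 0, 0, 0], [1, 0, 0, 0.6, 0, 0, 0], [1, 0, 0, 0.4, 0, 0, 0], [1, 0, 0, 0.3, 0, 0, 0], [1, 0, 0, 0.14, 0, 0, 0], [1, 0, 0, 0, 0, 0, 0], [1, 0, 0, 0, 0, 0, 0]])

```text
t: 22.95
ee_pos: [444.5, -126.1, 10.3]
orientation: [2.222, 2.22, 0.001]
ft_force: [0.7, -0.5, 0.3]
width: 87.7
grasp_force: 0.0
```

Call:
step_arm(plan=[[0.4, 0, 0, 0, 0, 0, 0], [0.1, 0, 0, 0, 0, 0, 0], [-1, 0, 0, 0, 0, 0, 0], [-1, 0, 0, 0, 0, 0, 0], [-1, 0, 0, 0, 0, 0, 0], [-1, 0, 0, 0, 0, 0, 0]])

```text
t: 23.7
ee_pos: [444.0, -126.0, 9.7]
orientation: [-2.222, -2.221, 0.0]
ft_force: [-0.9, -0.4, -0.2]
width: 31.2
grasp_force: 0.0
```

```bash
python3 - <<'E'
from h import *
o,im=wrist("w8");print(o["ee_pos"].round(1),o["width"],o["grasp_force"])
print(rim(im,36,(444,-127.5),30,23))
from workcell import vision
s=vision.get_image("scene");a=s["pixels"][130:270,200:420,::-1];a=cv2.resize(a,None,fx=2,fy=2)
w=cv2.resize(im["pixels"][:,:,::-1],(440,280))
cv2.imwrite("pics/c8.png",np.vstack([a,w]))
E
```

```text
[ 444.  -126.     9.7] 31.170044824679536 0.0
(array([ 445. , -125.2]), array([ 445.1, -125. ,   25.9]), array([ 445.2, -125.8,   36. ]), array([59., 58., 12.]), np.float64(36.1), 2102)
```

View pics/c8.png

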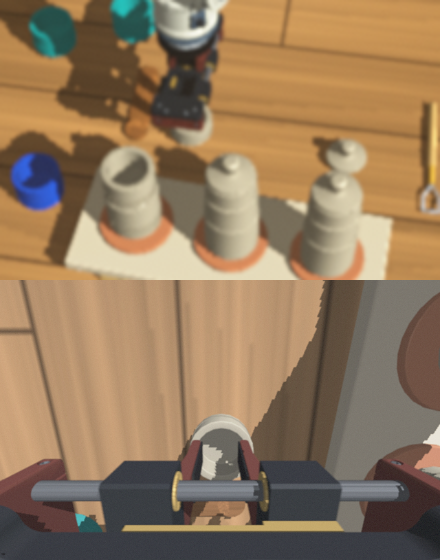

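```bash
python3 - <<'E'
from h import *
im=np.load("w8.npz");W=cloud(im)
g=np.zeros((500,600,3),np.uint8)
k=(W[...,2]>-5)&(W[...,2]<60)
P=W[k];C=im["pixels"][k][:,::-1]
o=np.argsort(P[:,2]);P=P[o];C=C[o]
x=((P[:,0]-385)*4).astype(int);y=(400-(P[:,1]+170)*4).astype(int)
ok=(x>=0)&(x<298)&(y>=0)&(y<500)
for dx in(0,1):
  for dy in(0,1):
    a=np.clip(y[ok]+dy,0,499);b=x[ok]+dx
    g[a,b]=C[ok];g[a,b+300]=np.clip(P[ok][:,2]*4.2+20,0,255)[:,None]
for o in(0,300): cv2.drawMarker(g,(int((444-385)*4)+o,int(400-(44)*4)),(0,0,255))
cv2.imwrite("pics/c9.png",g)
E
```

```text
(no output)
```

View pics/c9.png

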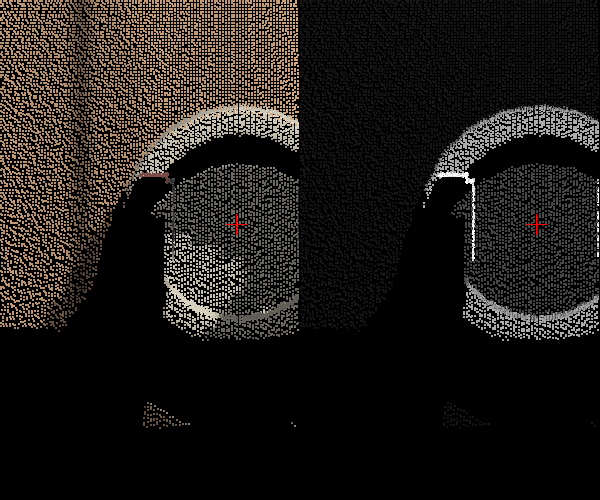

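The cup is still in place at (445,-125), but the fingers have closed to 31 mm with no pad force, so they aren't holding it. I'll hold that width and rise slowly while watching the force.

Call:
step_arm(plan=[[-0.29, 0, 0, 0, 0, 0, 0], [-0.29, 0, 0, -0.02, 0, 0, 0], [-0.29, 0, 0, -0.04, 0, 0, 0], [-0.29, 0, 0, 0, 0, 0, 0]])

```text
t: 24.3
ee_pos: [444.3, -126.0, 12.9]
orientation: [2.222, 2.221, 0.0]
ft_force: [0.2, 1.1, 1.0]
width: 30.8
grasp_force: 0.0
```

```bash
python3 - <<'E'
from h import *
o,im=wrist("w10");print(o["ee_pos"].round(1),o["width"],o["grasp_force"],o["ft_force"])
W=cloud(im)
n=(np.hypot(W[...,0]-445,W[...,1]+126)<42)
for y0,y1 in((-102,-95),(-108,-102)):
    P=W[n&(W[...,1]>y0)&(W[...,1]<y1)&(W[...,2]>15)];print(y0,P[:,0].min(),P[:,0].max(),np.percentile(P[:,2],[5,50,95]).round(1))
print(rim(im,36,(445,-127.5),30,23),rim(im,39,(445,-127.5),30,23))
E
```

```text
[ 444.3 -126.    12.9] 30.828997966800493 0.0 [0.23714518 1.0707556  0.99363124]
-102 410.64187791183247 479.32757839591835 [127.8 145.3 162.3]
-108 407.0891846436962 482.31620280837535 [137.7 149.6 161.6]
(array([ 445. , -125.2]), array([ 445. , -125.1,   26.2]), array([ 445.1, -126.1,   36. ]), array([59., 59., 12.]), np.float64(36.0), 1992) (array([ 445. , -125.8]), array([ 445. , -125.7,   26.1]), array([ 445.1, -126.1,   39. ]), array([59., 59., 12.]), np.float64(36.2), 1896)
```

Call:
step_arm(plan=[[-0.29, 0, 0, -0.1, 0, 0, 0], [-0.29, 0, 0, -0.2, 0, 0, 0], [-0.29, 0, 0, -0.4, 0, 0, 0], [-0.29, 0, 0, -0.6, 0, 0, 0], [1, -0.5, 0, -0.6, 0, 0, 0], [1, -0.1, 0, -0.5, 0, 0, 0], [1, 0, 0, 0, 0, 0, 0], [1, 0, 0, 0, 0, 0, 0]])

```text
t: 25.35
ee_pos: [443.6, -155.7, 132.4]
orientation: [-2.222, -2.22, 0.0]
ft_force: [0.7, 0.2, -0.5]
width: 67.7
grasp_force: 0.0
```

```bash
python3 - <<'E'
from h import *
o,im=wrist("w11");print(o["ee_pos"].round(1),o["width"],o["grasp_force"],o["ft_force"])
print(rim(im,36,(445,-127.5),30,23))
E
```

```text
[ 443.6 -155.7  132.4] 67.71625027429016 0.0 [ 0.692324    0.21937887 -0.47066567]
(array([ 444.7, -126.1]), array([ 444.7, -126.1,   26.2]), array([ 444.3, -126.4,   34.3]), array([59., 59.,  8.]), np.float64(36.1), 1124)
```

View pics/w11.png

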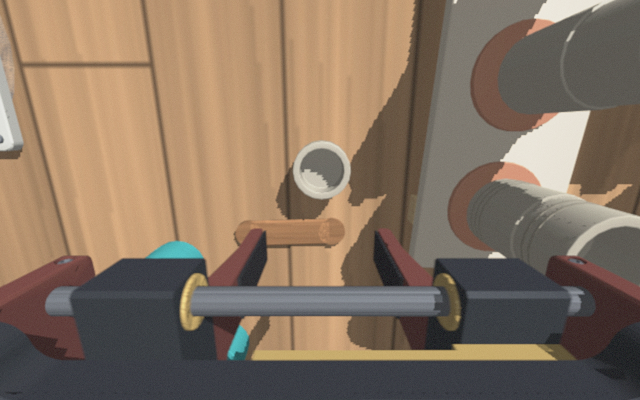

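The shallow tier hasn't moved: rim at (322,170), fit (444.7,-126.1). The fingers went through its wall without contact, which is a simulator oddity and not a real grasp. I'll retry slightly lower, closing in small stages and checking the pad force.

Call:
step_arm(plan=[[1, 0.3, 0.022, 0, 0, 0, 0], [1, 0.292, 0, 0.4, 0, 0, 0], [1, 0, 0, 0.6, 0, 0, 0], [1, 0, 0, 0.6, 0, 0, 0], [1, 0, 0, 0.4, 0, 0, 0], [1, 0, 0, 0.3, 0, 0, 0], [1, 0, 0, 0.17, 0, 0, 0], [1, 0, 0, 0, 0, 0, 0], [0.5, 0, 0, 0, 0, 0, 0], [0.5, 0, 0, 0, 0, 0, 0], [0.5, 0, 0, 0, 0, 0, 0], [0.4, 0, 0, 0, 0, 0, 0], [0.36, 0, 0, 0, 0, 0, 0], [0.34, 0, 0, 0, 0, 0, 0], [0.32, 0, 0, 0, 0, 0, 0], [0.32, 0, 0, 0, 0, 0, 0]])

```text
t: 27.4
ee_pos: [445.2, -126.4, 9.2]
orientation: [-2.222, -2.221, 0.0]
ft_force: [-0.5, 0.3, -0.8]
width: 58.1
grasp_force: 0.0
```

Call:
step_arm(plan=[[0.6, 0, 0, 0, 0, 0, 0], [0.6, 0, 0, 0, 0, 0, 0], [0.6, 0, 0, 0.05, 0, 0, 0], [0.6, 0, 0, 0.05, 0, 0, 0], [0.6, 0, 0, 0, 0, 0, 0], [0.4, 0, 0, 0, 0, 0, 0], [0.36, 0, 0, 0, 0, 0, 0], [0.32, 0, 0, 0, 0, 0, 0], [0.3, 0, 0, 0, 0, 0, 0], [0.28, 0, 0, 0, 0, 0, 0], [0.28, 0, 0, 0, 0, 0, 0]])

```text
t: 28.78
ee_pos: [445.1, -126.4, 4.3]
orientation: [-2.222, -2.221, 0.0]
ft_force: [-0.2, -0.1, 0.7]
width: 57.6
grasp_force: 30.0
```

```bash
python3 - <<'E'
from h import *
o,im=wrist("w12");print(o["ee_pos"].round(1),o["width"],o["grasp_force"],o["ft_force"])
print(rim(im,36,(445,-127.5),30,23))
E
```

```text
[ 445.1 -126.4    4.3] 57.63007372977385 30.000121181365103 [-0.17898178 -0.12392841  0.67379082]
(array([ 444.9, -124.7]), array([ 444.9, -124.6,   26.1]), array([ 445. , -124.2,   36. ]), array([75., 55., 12.]), np.float64(36.1), 3419)
```

Contact is solid at TCP height 4.3, but the tips would then meet the middle tier's rim when seating. I'll regrip about 3 mm higher.

Call:
step_arm(plan=[[0.6, 0, 0, 0, 0, 0, 0], [0.6, 0, 0, 0, 0, 0, 0], [0.6, 0, 0, -0.055, 0, 0, 0], [0.6, 0, 0, 0, 0, 0, 0], [0.6, 0, 0, 0, 0, 0, 0], [0.4, 0, 0, 0, 0, 0, 0], [0.36, 0, 0, 0, 0, 0, 0], [0.32, 0, 0, 0, 0, 0, 0], [0.3, 0, 0, 0, 0, 0, 0], [0.28, 0, 0, 0, 0, 0, 0], [0.28, 0, 0, 0, 0, 0, 0]])

```text
t: 30.2
ee_pos: [445.1, -126.4, 7.0]
orientation: [-2.222, -2.221, 0.0]
ft_force: [0.4, -0.4, 0.3]
width: 57.0
grasp_force: 30.0
```

Call:
step_arm(plan=[[0.2, 0, 0, 0, 0, 0, 0], [0.2, 0, 0, 0, 0, 0, 0], [0.2, 0, 0, -0.1, 0, 0, 0], [0.2, 0, 0, -0.1, 0, 0, 0], [0.2, 0, 0, 0, 0, 0, 0]])

```text
t: 30.82
ee_pos: [445.6, -126.5, 17.5]
orientation: [2.221, 2.22, 0.001]
ft_force: [0.7, 0.2, -1.1]
width: 57.7
grasp_force: 30.0
```

```bash
python3 - <<'E'
from h import *
o,im=wrist("w13");print(o["ee_pos"].round(1),o["width"],o["grasp_force"],o["ft_force"])
W=cloud(im);p=im["pixels"].astype(int)
clay=(p.max(2)-p.min(2)<45)
n=(np.hypot(W[...,0]-445,W[...,1]+126)<42)&(abs(W[...,2]-45)<8)&(W[...,1]>-110)&clay
print(np.percentile(W[n][:,2],[10,50,90]).round(1),circ(W[n][:,:2],26.).round(1),n.sum())
E
```

```text
[ 445.6 -126.5   17.5] 57.688074909585005 29.9997788364999 [ 0.65674421  0.21280263 -1.12800496]
[41.3 46.5 47.4] [ 445.4 -124.7] 1093
```

Call:
step_arm(plan=[[0.2, 0, 0, -0.4, 0, 0, 0], [0.2, 0, 0, -0.6, 0, 0, 0], [0.2, -0.2, 0, -0.8, 0, 0, 0], [0.2, -0.4, 0, -0.8, 0, 0, 0], [0.2, -0.172, 0, -0.7, 0, 0, 0], [0.2, 0, 0.3, -0.35, 0, 0, 0], [0.2, 0, 0.7, 0, 0, 0, 0], [0.2, 0, 0.8, 0, 0, 0, 0], [0.2, 0, 0.8, 0, 0, 0, 0], [0.2, 0, 0.6, 0, 0, 0, 0], [0.2, 0, 0.36, 0, 0, 0, 0], [0.2, 0, 0, 0, 0, 0, 0], [0.2, 0, 0, 0, 0, 0, 0], [0.2, 0, 0, 0, 0, 0, 0]])

```text
t: 32.62
ee_pos: [622.3, -165.1, 199.5]
orientation: [-2.222, -2.22, 0.0]
ft_force: [0.2, -0.8, -1.2]
width: 57.7
grasp_force: 30.0
```

Call:
step_arm(plan=[[0.2, 0, 0.036, 0.2, 0, 0, 0], [0.2, 0, 0, 0.2, 0, 0, 0], [0.2, 0, 0, 0.06, 0, 0, 0], [0.2, 0, 0, 0, 0, 0, 0], [0.2, 0, 0, 0, 0, 0, 0]])

```text
t: 33.25
ee_pos: [625.1, -165.2, 176.6]
orientation: [2.222, 2.221, 0.0]
ft_force: [-0.4, -0.8, -1.2]
width: 57.2
grasp_force: 30.0
```

Call:
step_arm(plan=[[0.2, 0, -0.012, 0.05, 0, 0, 0], [0.2, 0, 0, 0.04, 0, 0, 0], [0.2, 0, 0, 0.04, 0, 0, 0], [0.2, 0, 0, 0.02, 0, 0, 0], [0.2, 0, 0, 0.01, 0, 0, 0], [0.2, 0, 0, 0, 0, 0, 0]])

```text
t: 34.0
ee_pos: [624.4, -165.1, 168.5]
orientation: [-2.222, -2.221, -0.0]
ft_force: [0.2, 0.2, -2.1]
width: 57.1
grasp_force: 30.0
```

Call:
step_arm(plan=[[0.2, 0, 0, 0.012, 0, 0, 0], [0.2, 0, 0, 0.01, 0, 0, 0], [0.2, 0, 0, 0.01, 0, 0, 0], [0.2, 0, 0, 0, 0, 0, 0]])

```text
t: 34.5
ee_pos: [624.4, -165.1, 167.0]
orientation: [2.222, 2.221, 0.0]
ft_force: [-0.1, 0.5, 0.2]
width: 57.0
grasp_force: 30.0
```

Call:
step_arm(plan=[[0.2, 0, 0, 0.01, 0, 0, 0], [0.2, 0, 0, 0, 0, 0, 0]])

```text
t: 34.75
ee_pos: [624.5, -165.2, 166.9]
orientation: [2.222, 2.22, 0.0]
ft_force: [-1.1, 0.3, 4.1]
width: 57.4
grasp_force: 30.0
```

Call:
step_arm(plan=[[0.36, 0, 0, 0, 0, 0, 0], [0.6, 0, 0, 0, 0, 0, 0], [1, 0, 0, 0, 0, 0, 0], [1, 0, 0, 0, 0, 0, 0], [1, 0, 0, 0, 0, 0, 0], [1, 0, 0, -0.3, 0, 0, 0], [1, 0, 0, -0.8, 0, 0, 0], [1, 0, 0, -0.8, 0, 0, 0], [1, -0.5, 0, -0.3, 0, 0, 0], [1, -0.5, 0, 0, 0, 0, 0], [1, 0, 0, 0, 0, 0, 0], [1, 0, 0, 0, 0, 0, 0]])

```text
t: 36.25
ee_pos: [623.4, -215.5, 274.5]
orientation: [-2.221, -2.217, 0.002]
ft_force: [0.8, -0.4, 0.6]
width: 87.9
grasp_force: 0.0
```

```bash
python3 - <<'E'
from h import *
o,im=wrist("w14");print(o["ee_pos"].round(1),o["orientation"].round(4))
print(rim(im,196,(625,-164),30,23))
E
```

```text
[ 623.4 -215.5  274.5] [-2.2214e+00 -2.2173e+00  1.7000e-03]
(array([ 624. , -165.1]), array([ 624. , -165. ,   26.2]), array([ 624.3, -165.5,  194.3]), array([59., 59.,  8.]), np.float64(196.1), 1340)
```

Call:
step_arm(plan=[[1, 0, -0.5, 0, 0, 0, 0], [1, 0.2, -0.8, 0, 0, 0, 0], [1, 0.6, -0.8, 0, 0, 0, 0], [1, 0.8, -0.8, 0, 0, 0, 0], [1, 0.8, -0.36, 0.4, 0, 0, 0], [1, 0.8, 0, 0.8, 0, 0, 0], [1, 0.8, 0, 0.8, 0, 0, 0], [1, 0.8, 0, 0.6, 0, 0, 0], [1, 0.6, 0, 0.3, 0, 0, 0], [1, 0.3, 0, 0.1, 0, 0, 0], [1, 0, 0, 0, 0, 0, 0], [1, 0, 0, 0, 0, 0, 0], [1, 0, 0, 0, 0, 0, 0]])

```text
t: 37.92
ee_pos: [462.0, 69.2, 127.0]
orientation: [2.223, 2.219, 0.001]
ft_force: [-0.2, -1.5, 0.7]
width: 87.5
grasp_force: 0.0
```

```bash
python3 - <<'E'
from h import *
o,im=wrist("w15");print(o["ee_pos"].round(1),o["orientation"].round(4))
W=cloud(im)
for lo,hi,R in((34.5,41,20),(9,15,35)):
    P=W[(np.hypot(W[...,0]-460.5,W[...,1]-96)<R)&(W[...,2]>lo)&(W[...,2]<hi)]
    print(circ(P[:,:2]).round(1),((P.max(0)+P.min(0))/2).round(1),np.ptp(P,0).round(1),P.mean(0).round(1),len(P))
E
```

```text
[462.   69.2 127. ] [2.2228e+00 2.2189e+00 1.4000e-03]
[459.2  97.8   6.8] [459.3  97.6  37.1] [18.2 18.4  5.2] [459.2  97.8  37.7] 292
[459.2  97.4  21.8] [459.   97.6  12.5] [55. 55.  5.] [458.9  98.6  13.3] 1471
```

View pics/w15.png

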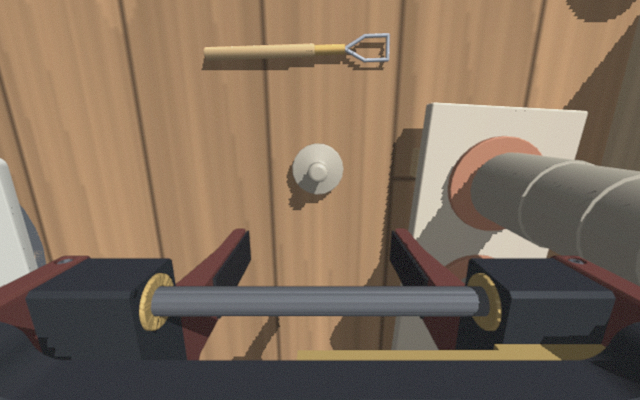

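Lid is at (318,170) in the picture, fit (459.2, 97.7). I'll grip the knob's head with the tips just above the lid's disc.

Call:
step_arm(plan=[[1, 0.3, -0.03, 0, 0, 0, 0], [0, 0.27, -0.026, 0.4, 0, 0, 0], [0, 0, 0, 0.6, 0, 0, 0], [0, 0, 0, 0.5, 0, 0, 0], [0, 0, 0, 0.4, 0, 0, 0], [0, 0, 0, 0.25, 0, 0, 0], [0, 0, 0, 0.1, 0, 0, 0], [0, 0, 0, 0, 0, 0, 0], [0, 0, 0, 0, 0, 0, 0]])

```text
t: 39.1
ee_pos: [459.2, 98.6, 14.5]
orientation: [2.222, 2.22, 0.002]
ft_force: [-0.5, -0.7, 0.5]
width: 44.1
grasp_force: 0.0
```

Call:
step_arm(plan=[[-0.2, -0.016, 0, 0, 0, 0, 0], [-0.4, 0, 0, 0, 0, 0, 0], [-0.5, 0, 0, 0, 0, 0, 0], [-0.54, 0, 0, 0, 0, 0, 0], [-0.56, 0, 0, 0, 0, 0, 0], [-0.58, 0, 0, 0, 0, 0, 0], [-0.6, 0, 0, 0, 0, 0, 0], [-0.6, 0, 0, 0, 0, 0, 0]])

```text
t: 40.1
ee_pos: [458.7, 97.7, 13.9]
orientation: [2.222, 2.221, 0.0]
ft_force: [-0.3, 0.2, -0.7]
width: 17.6
grasp_force: 0.0
```

```bash
python3 - <<'E'
from h import *
from workcell import ctrl
print([ (k,getattr(ctrl,k)) for k in dir(ctrl) if k[0]!='_'])
for n in("w15","w11"):
    im=np.load(n+".npz");W=cloud(im,im["T_tool_cam"])   # tool frame
    m=(W[...,2]>-80)&(W[...,2]<15)&(abs(W[...,0])<25)&(abs(W[...,1])<70)
    P=W[m]
    for s in(P[:,1]<0,P[:,1]>0):
        q=P[s];print(n,len(q),"z",np.percentile(q[:,2],[0,50,99,100]).round(1),"x",q[:,0].min().round(1),q[:,0].max().round(1),"y",q[:,1].min().round(1),q[:,1].max().round(1))
        for a in range(-80,15,10):
            r=q[(q[:,2]>=a)&(q[:,2]<a+10)]
            if len(r): print("  ",a,len(r),r[:,1].min().round(1),r[:,1].max().round(1))
E
```

```text
[('Unreachable', <class 'workcell.Unreachable'>), ('close_job', <function connect.<locals>.done at 0x7f0140f55b20>), ('grip_depth', 18.700000000000003)]
w15 1788 z [-80.  -58.7 -28.3 -27. ] x -9.3 13.2 y -56.2 -43.4
   -80 438 -56.2 -43.6
   -70 400 -54.5 -43.4
   -60 353 -53.7 -43.5
   -50 305 -53.2 -43.5
   -40 248 -53.1 -43.6
   -30 44 -51.8 -43.9
w15 1789 z [-80.  -58.9 -28.4 -27. ] x -8.9 13.2 y 43.2 55.8
   -80 443 43.2 55.8
   -70 406 43.3 54.1
   -60 356 43.3 53.7
   -50 287 43.3 52.7
   -40 253 43.2 52.6
   -30 44 43.6 52.5
w11 1576 z [-80.  -59.2 -28.6 -26.5] x -8.9 13.4 y -46.4 -33.6
   -80 393 -46.4 -33.7
   -70 367 -44.8 -33.6
   -60 304 -43.3 -33.7
   -50 256 -43.0 -33.7
   -40 213 -42.8 -33.7
   -30 43 -42.5 -33.8
w11 1573 z [-80.  -59.4 -28.2 -27. ] x -8.7 13.2 y 33.3 45.8
   -80 402 33.3 45.8
   -70 365 33.3 44.3
   -60 302 33.4 43.1
   -50 255 33.3 42.8
   -40 205 33.4 42.7
   -30 44 33.5 41.3
```

This explains the missed grasps. The depth data put the real fingertips 27 mm behind the reported TCP, so the fingers were closing above the part and never passed through it. For the lid the TCP therefore has to read about -11. I'll open, lower in small steps and check the force.

Call:
step_arm(plan=[[0, 0, 0, 0, 0, 0, 0], [0, 0, 0.01, 0, 0, 0, 0], [0, 0, 0, 0.1, 0, 0, 0], [0, 0, 0, 0.15, 0, 0, 0], [0, 0, 0, 0.1, 0, 0, 0], [0, 0, 0, 0.08, 0, 0, 0], [0, 0, 0, 0.05, 0, 0, 0], [0, 0, 0, 0, 0, 0, 0]])

```text
t: 41.1
ee_pos: [459.1, 97.7, -10.3]
orientation: [-2.222, -2.221, 0.0]
ft_force: [0.0, -0.5, 0.1]
width: 43.9
grasp_force: 0.0
```

Call:
step_arm(plan=[[-0.3, 0, 0, 0, 0, 0, 0], [-0.45, 0, 0, 0, 0, 0, 0], [-0.52, 0, 0, 0, 0, 0, 0], [-0.56, 0, 0, 0, 0, 0, 0], [-0.6, 0, 0, 0, 0, 0, 0], [-0.7, 0, 0, 0, 0, 0, 0], [-0.7, 0, 0, 0, 0, 0, 0]])

```text
t: 41.98
ee_pos: [459.4, 97.7, -10.0]
orientation: [2.222, 2.221, 0.001]
ft_force: [0.1, -0.0, 1.2]
width: 18.8
grasp_force: 30.0
```

Call:
step_arm(plan=[[-0.7, 0, 0, -0.1, 0, 0, 0], [-0.7, 0, 0, -0.3, 0, 0, 0], [-0.7, 0, 0, -0.6, 0, 0, 0], [-0.7, -0.3, 0, -0.7, 0, 0, 0], [-0.7, -0.6, 0, -0.7, 0, 0, 0], [-0.7, -0.7, 0, -0.7, 0, 0, 0], [-0.7, -0.7, 0, -0.7, 0, 0, 0], [-0.7, -0.7, 0, -0.5, 0, 0, 0], [-0.7, -0.7, 0, -0.3, 0, 0, 0], [-0.7, -0.7, 0.3, 0, 0, 0, 0], [-0.7, -0.5, 0.6, 0, 0, 0, 0], [-0.7, -0.3, 0.7, 0, 0, 0, 0], [-0.7, -0.056, 0.7, 0, 0, 0, 0], [-0.7, 0, 0.6, 0, 0, 0, 0], [-0.7, 0, 0.3, 0, 0, 0, 0], [-0.7, 0, 0.1, 0, 0, 0, 0], [-0.7, 0, 0, 0, 0, 0, 0], [-0.7, 0, 0, 0, 0, 0, 0]])

```text
t: 44.22
ee_pos: [623.2, -165.1, 220.0]
orientation: [-2.222, -2.22, 0.001]
ft_force: [0.2, 0.5, 0.3]
width: 19.1
grasp_force: 30.0
```

Call:
step_arm(plan=[[-0.7, 0, 0.016, 0.2, 0, 0, 0], [-0.7, 0, 0, 0.3, 0, 0, 0], [-0.7, 0, 0, 0.12, 0, 0, 0], [-0.7, 0, 0, 0, 0, 0, 0], [-0.7, 0, 0, 0, 0, 0, 0]])

```text
t: 44.85
ee_pos: [625.1, -165.3, 189.0]
orientation: [2.222, 2.221, 0.0]
ft_force: [0.2, -0.0, -0.6]
width: 18.7
grasp_force: 30.0
```

```bash
python3 - <<'E'
from h import *
from workcell import vision
o,im=wrist("w16");print(o["ee_pos"].round(1))
s=vision.get_image("scene");a=cv2.resize(s["pixels"][170:290,210:410,::-1],None,fx=2.2,fy=2.2)
w=cv2.resize(im["pixels"][:,:,::-1],(440,275));cv2.imwrite("pics/c16.png",np.vstack([a,w]))
E
```

```text
[ 625.1 -165.3  189. ]
```

View pics/c16.png

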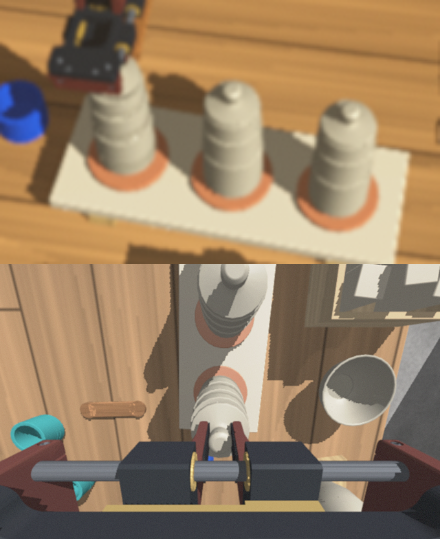

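The lid is held level above the stack. I'll correct x by about -1 mm and lower.

Call:
step_arm(plan=[[-0.7, 0, -0.014, 0.04, 0, 0, 0], [-0.7, 0, 0, 0.04, 0, 0, 0], [-0.7, 0, 0, 0.04, 0, 0, 0], [-0.7, 0, 0, 0.02, 0, 0, 0], [-0.7, 0, 0, 0, 0, 0, 0]])

```text
t: 45.58
ee_pos: [624.1, -165.2, 181.7]
orientation: [-2.222, -2.221, 0.0]
ft_force: [0.7, -0.2, -0.5]
width: 18.8
grasp_force: 30.0
```

Call:
step_arm(plan=[[-0.7, 0, 0, 0.012, 0, 0, 0], [-0.7, 0, 0, 0.01, 0, 0, 0], [-0.7, 0, 0, 0.01, 0, 0, 0], [-0.7, 0, 0, 0.01, 0, 0, 0], [-0.7, 0, 0, 0, 0, 0, 0]])

```text
t: 46.2
ee_pos: [624.2, -165.3, 180.0]
orientation: [2.222, 2.221, 0.0]
ft_force: [-0.0, 0.7, 1.7]
width: 18.9
grasp_force: 30.0
```

Contact at the expected height. I'll press lightly, then release and back off.

Call:
step_arm(plan=[[-0.7, 0, 0, 0.008, 0, 0, 0], [-0.5, 0, 0, 0, 0, 0, 0], [-0.3, 0, 0, 0, 0, 0, 0], [0, 0, 0, 0, 0, 0, 0], [0, 0, 0, 0, 0, 0, 0], [0, 0, 0, 0, 0, 0, 0], [0, 0, 0, -0.2, 0, 0, 0], [0, 0, 0, -0.6, 0, 0, 0], [0, 0, 0, -0.8, 0, 0, 0], [0, -0.4, 0, -0.6, 0, 0, 0], [0, -0.6, 0, -0.3, 0, 0, 0], [0, -0.3, 0, 0, 0, 0, 0], [0, 0, 0, 0, 0, 0, 0], [0, 0, 0, 0, 0, 0, 0]])

```text
t: 47.95
ee_pos: [623.6, -229.4, 303.2]
orientation: [-2.22, -2.219, 0.001]
ft_force: [0.9, 0.4, 0.4]
width: 43.9
grasp_force: 0.0
```

```bash
python3 - <<'E'
from h import *
from workcell import vision
o,im=wrist("w17");print(o["ee_pos"].round(1))
W=cloud(im)
for lo,hi,R in((225.,231,20),(198,205,35)):
    P=W[(np.hypot(W[...,0]-624,W[...,1]+165)<R)&(W[...,2]>lo)&(W[...,2]<hi)]
    print(circ(P[:,:2]).round(1),((P.max(0)+P.min(0))/2).round(1),np.ptp(P,0).round(1),np.percentile(P[:,2],[10,50,90]).round(1),len(P))
s=vision.get_image("scene");a=cv2.resize(s["pixels"][120:290,190:450,::-1],None,fx=2.5,fy=2.5);cv2.imwrite("pics/c17.png",a)
t=vision.get_image("top")
for n,i in(("top",t),("scene",s)):
    d=np.abs(i["pixels"].astype(int)-np.load(n+"0.npz")["pixels"]).max(2)
    c=cloud(np.load(n+"0.npz"))
    for nm,(x,y) in dict(jarA=(640,83),jarB=(633,-39),loop=(444,212),rib=(405,-218),prop=(557,-407)).items():
        k=np.hypot(c[...,0]-x,c[...,1]-y)<35
        dz=cloud(i)[...,2]-c[...,2];print(n,nm,np.nanmean(abs(dz[k])>8).round(3),d[k].mean().round(1))
E
```

```text
[ 623.6 -229.4  303.2]
[ 624.  -165.5    6.9] [ 624.1 -165.6  227.6] [19.6 19.1  5. ] [226.1 227.8 228.7] 358
[ 624.  -165.5   21.8] [ 624.  -165.9  202.4] [54.1 54.6  5.1] [202.  203.3 204.6] 1761
top jarA 0.002 20.9
top jarB 0.0 21.3
top loop 0.006 25.0
top rib 0.993 72.9
top prop 0.999 54.5
scene jarA 0.004 4.3
scene jarB 0.005 4.3
scene loop 0.018 4.4
scene rib 0.025 6.7
scene prop 0.015 3.7
```

View pics/c17.png

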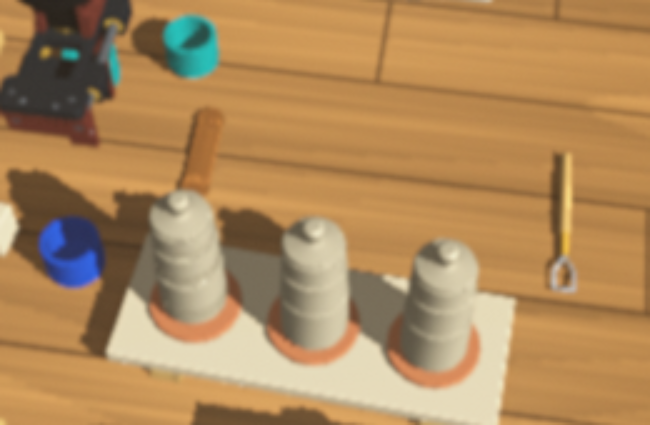

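The third jar at (190,260) is complete: the knob top is at 228 mm, as expected, and it is centred. The jars, rib, prop and loop tool haven't moved; the arm hides the rib and prop in the top view only.

```bash
python3 -c "
from workcell import ctrl
print(ctrl.close_job())"
```

```text
the job is handed in; nothing more can be done
None
```

The third jar is built on the bare disc in the order asked, each part seated before the next, and handed in at about 48 s with the finished jars, loop tool, rib and prop unmoved; one early grip on the shallow tier and one on the lid missed because the real fingertips sit about 27 mm behind the reported TCP, but neither part was disturbed.

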